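# Prise up the split retaining ring of the wide sample chamber

### The job

Two bolted-down sample chambers each have their cover held by a split retaining ring. Take the pick by its handle, slide its blade through the slot in the wider chamber's wall, under the end of the ring that lies across the slot, and prise the ring up out of its groove until it stands at about 45 degrees; do not touch the ring with the gripper, and leave the narrower chamber's ring shut. Then lay the pick back down flat on the bare worktop.

Things in the scene. Friction and masses are not known exactly. Their poses are not given: they have to be found in the camera images.
- pick: loose straight tool, 150 mm, lying on the worktop: black flat-sided handle 90 x 12 x 16 mm (long, wide, high), thin steel shank, flat steel blade 30 mm long, 7 wide, 3.5 thick, all on one axis. Origin: centre of the handle, 8 mm above the worktop; x axis points along the tool to the blade, whose tip is 105 mm from the origin. About 50 g.
- wide_ring: dark steel split ring, 73 mm across, 4 mm thick, level in the mouth of the wider round chamber (84 mm, rim 44 mm high, fixed). Swings up rigidly to 69 degrees on a pin at its heel, opposite the gap; about 1 N at the free end moves it, and it stays where left. Origin: on the pin, 42 mm high, 43 mm from the chamber's centre; x points from gap to heel, y along the pin, z up when shut.
- wide_ring_end (a point): underside of the wide ring's 9 mm wide free end (mid-band), 40 mm high when shut, 75 mm from the pin. Below it a slot 34 mm wide pierces the chamber wall, whose outer face is 10 mm further out; its floor, and that of the open bore inside, is 26 mm high. A blade enters level along the ring's +x; 26 mm inward of this point is a 4 mm high plug. The band runs on 12 mm to -y.
- narrow_ring: the same kind of ring on the narrower chamber (62 mm outer diameter, same height, 78 mm square foot; the wide one's foot is 100 mm square, both 6 mm thick); it must stay shut. Origin and axes as for the wide ring: on its pin, 42 mm high; chamber's centre 32 mm towards its -x.
Things that resemble listed ones, but are neither listed nor needed, are in the scene too. What is shaped like the pick but orange is not meant.

How it is judged:
On the way:
1. the pick, in contact with the wide ring, has raised it by at least 9 degrees (angle between wide_ring's own z axis and vertical above 0.15 rad and contact force between pick and wide_ring above 0.1 N), for 0.1 s.
At the end, for the whole second after the job is handed in: The wide ring stands raised by more than 29 degrees and stays so, the narrow ring is shut (within 5 degrees), and the pick lies flat and still on the worktop (handle's centre less than 13 mm above it), clear of the ring (angle between wide_ring's own z axis and vertical above 0.5 rad and angle between narrow_ring's own z axis and vertical below 0.08 rad and height (world z) of pick below 0.013 m and linear speed of pick below 0.02 m/s and contact force between pick and wide_ring below 0.05 N); the robot touches nothing.
It fails at once if the gripper or arm touches the wide ring (more than 1 N) (contact force between any of the fingers, the arm and wide_ring above 1 N).
It fails at once if the narrow ring is raised (more than 5 degrees) (angle between narrow_ring's own z axis and vertical above 0.08 rad).
It also fails if it takes over 48 s, if anything falls off the work surface, if the arm or the gripper's body presses on something with over 40 N, if the wrist force passes 120 N, or if a joint passes its speed limit or range.

### The arm

A 7-joint arm with a two-finger parallel gripper is mounted at the origin on a cart in front of the work surface, level with it; the furniture and walls round the work are solid. World frame = base frame: x ahead of the robot, y to its left, z up, the work surface at z = 0. Lengths are in m, angles in rad, forces in N, time in s.
With the tool pointing down it reaches from about 0.35 to 0.9 m from the base axis. Payload 8.1 kg.
Tool frame: the origin (TCP) lies on the centre line of the jaws, within the pads' length; the fingertips stand 17 mm ahead of it and the grasp point (between the pads) lies 2 mm behind it; z points along the fingers, y is the direction in which the jaws open and shut (so a half turn about z gives the same grasp; the last joint's range is limited). The gripper opens to 92 mm and grips with 3 to 60 N. Pads are 19 mm wide; open, the fingers measure 130 mm over their backs; the gripper's body (75 mm by 190 mm) begins 47 mm behind the grasp point.
Start: joints at [1.04, 0.434, 0.025, 1.573, -0.012, 1.134, -0.075], TCP at [0.259, -0.569, 0.244] pointing down, gripper open.
Joint ranges: [-2.62, 2.62], [-0.44, 2.09], [-1.27, 1.32], [0.08, 2.57], [-1.32, 4.46], [0.12, 2], [-2.74, 2.74]. Speed limits (rad/s): [2.22, 2.22, 3.01, 3.01, 3.14, 3.14, 3.14].

### API

Orientations are given as a rotation vector (axis times angle).
In Python, from cell import arm, imaging, job gives the robot as it stands.
- The arm moves only by the tool jog_arm, never from a script. Its argument "moves" is a list of rows, each an object with "fingers": the closure, from -1 (fully open) to 1 (shut); "xyz": the shift along the tool's x, y, z in cm, a list of three; "angular": the turn, a rotation vector about the tool's x, y, z in rad, a list of three. In form: [{"fingers": fingers, "xyz": [dx, dy, dz], "angular": [ax, ay, az]}, ...]. A call has 1 to 12 rows; each row is the pose to reach, as a shift and turn from the pose commanded when the call began, along the tool's axes at that moment; what a row does not reach only later rows make up. A row lasts 1/8 s, in which the tool goes at most 62.5 mm and 10.7 degrees, less where a joint would pass 70% of its speed; a pose out of reach is approached as far as the arm can. A call with a gripper value outside its range is refused whole. The fingers move at their own pace and stop on an object; "grip_force" is the grip in N (left out, the last holds). Time passes only in rows, so rows that repeat a pose let the fingers close. It gives the time, the measured TCP pose, the force and the opening at its end, in the units of the state.
- arm.observe(): the state, without advancing time (a new reading comes with each control period).
- imaging.get_image(name): name is "side" or "top" or "wrist"; returns the picture (420x560x3 uint8, red, green, blue); there is no depth.
- imaging.camera_params(name): a dict with "fx", "fy", "cx", "cy" (pixels), "rvec" (rotation vector, rad) and "tvec" (3), from world to camera coordinates, as OpenCV has them; the wrist camera has in their place "hand_eye" (4x4, takes a point from camera to tool coordinates, whose origin is the TCP and whose axes are the flange's). Camera axes: x right, y down, z forward; pixel columns grow to the right and rows downward; lengths in m; the calibration is good to about 2 mm. A picture is of the moment at which its call begins: read the wrist's pose just before it. camera_params takes no time and is no camera call.
- job.sign_off(): hands the job in, once; it reports no verdict.
The state is a dict: "clock": time; "joints": joint angles; "dq": joint speeds; "joint_efforts": joint torques, N m; "position": TCP position; "ee_rot": TCP orientation; "force": force on the tool from outside, world axes, zero at the start; "ft_torque": the same for the moment, N m; "width": opening from 0.0 (shut) to 1.0 (fully open).
Only numpy, scipy, OpenCV 4.12 (cv2) and the standard library are available. Lean on these libraries where they do the work, as an engineer would, in place of code of your own. Each camera call takes 0.05 s, during which the arm holds its last target. There are 200 camera calls.

## Working session

There is one attempt and no reset: what is moved stays moved. The work goes in short steps, Python scripts to look and compute and a tool call to move; the robot and the scene stay as the last step left them, time stands still between calls to the robot, and variables do not carry over. Pictures are saved under pics/ and viewed, about 8 in all and at most 12, crops included, and the job is handed in when it is done.

Besides the shell and the picture viewer there is one more tool, called as name([rows], argument=value, ...), one row to a line, values as JSON. jog_arm: Moves the arm, as the interface text tells. Its arguments: {"type":"object","properties":{"moves":{"type":"array"},"grip_force":{"type":"number"}},"required":["moves"]}

```bash
mkdir -p pics
python3 - <<'E'
from cell import arm, imaging, job
import cv2
for n in("top","side"):
    im=imaging.get_image(n); cv2.imwrite(f"pics/{n}0.png",im[...,::-1]); print(n,imaging.camera_params(n))
print(arm.observe())
E
```

```text
top {'fx': 476.21275517641885, 'fy': 476.21275517641885, 'cx': 279.87993043200686, 'cy': 217.81488348498615, 'rvec': array([ 2.10830449, -2.16764971,  0.18280822]), 'tvec': array([0.01870491, 0.55856789, 1.12318966])}
side {'fx': 387.396828898919, 'fy': 387.396828898919, 'cx': 282.94790001919637, 'cy': 207.15615562849817, 'rvec': array([ 2.12259344, -1.08366998,  0.48200313]), 'tvec': array([-0.31917265,  0.35146224,  0.56564267])}
{'clock': 0.1, 'joints': array([ 1.04039594,  0.4351388 ,  0.024995  ,  1.57399508, -0.01160253,
        1.13399868, -0.07511401]), 'dq': array([ 0.00150549, -0.00027822,  0.00165994, -0.000884  , -0.00033109,
       -0.00091583,  0.00015696]), 'joint_efforts': array([ 3.95060575e-03, -6.69126749e+01,  9.88604464e-01, -3.15143108e+01,
       -6.04178058e-02,  3.75467318e-02,  5.25903170e-05]), 'position': array([ 0.25905974, -0.56831081,  0.24303696]), 'ee_rot': array([-3.06873357e+00, -6.66433459e-01,  6.67749675e-04]), 'force': array([-0.52845017,  0.27526542,  0.12047018]), 'ft_torque': array([0.05414371, 0.02571658, 0.0228039 ]), 'width': 1.0003265159380117}
```

View pics/top0.png

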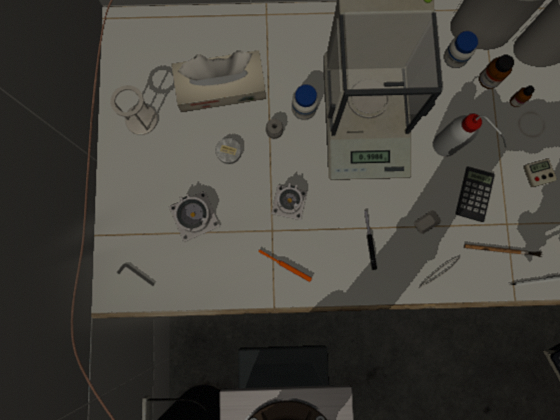

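View pics/side0.png

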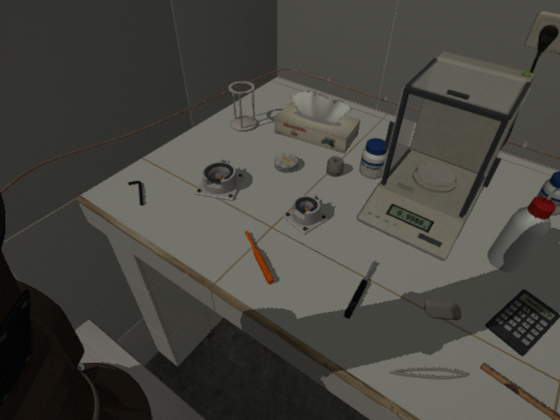

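The top view shows the black-handled pick at about (371,250) with its tip at about (366,210). The orange look-alike is at (285,264), the wide chamber at (192,214) and the narrow one at (290,199). I'll enlarge these before reaching for anything.

```bash
cat > h.py <<'E'
import numpy as np, cv2
from cell import arm, imaging, job
from scipy.spatial.transform import Rotation as R
def cam(n,st=None):
    p=imaging.camera_params(n); K=np.array([[p['fx'],0,p['cx']],[0,p['fy'],p['cy']],[0,0,1]])
    if 'hand_eye' in p:
        T=np.eye(4); T[:3,:3]=R.from_rotvec(st['ee_rot']).as_matrix(); T[:3,3]=st['position']
        W=np.linalg.inv(T@np.array(p['hand_eye'])); return K,W[:3,:3],W[:3,3]
    return K,R.from_rotvec(p['rvec']).as_matrix(),np.array(p['tvec'])
def ray(c,uv,z):
    K,Rm,t=c; uv=np.atleast_2d(uv).astype(float)
    d=np.c_[uv,np.ones(len(uv))]@np.linalg.inv(K).T@Rm; o=-Rm.T@t
    return o+d*((z-o[2])/d[:,2])[:,None]
def proj(c,X):
    K,Rm,t=c; q=(np.atleast_2d(X)@Rm.T+t)@K.T; return q[:,:2]/q[:,2:]
E
python3 - <<'E'
from h import *
a=cv2.imread("pics/top0.png"); s=cv2.imread("pics/side0.png")
f=lambda im,x,y,w,h:cv2.resize(cv2.convertScaleAbs(im[y:y+h,x:x+w],alpha=1.6),(400,300),interpolation=cv2.INTER_CUBIC)
cv2.imwrite("pics/c1.png",np.vstack([np.hstack([f(a,152,184,80,60),f(a,260,170,80,60)]),np.hstack([f(s,180,147,80,60),f(a,330,205,80,60)])]))
c=cam("top")
print(ray(c,[[192,214],[290,199]],.044),ray(c,[[371,250],[366,210]],.008))
E
```

```text
[[ 0.57467216  0.21914287  0.044     ]
 [ 0.60574288 -0.0231967   0.044     ]] [[ 0.47705907 -0.2234477   0.008     ]
 [ 0.57933674 -0.21678492  0.008     ]]
```

View pics/c1.png

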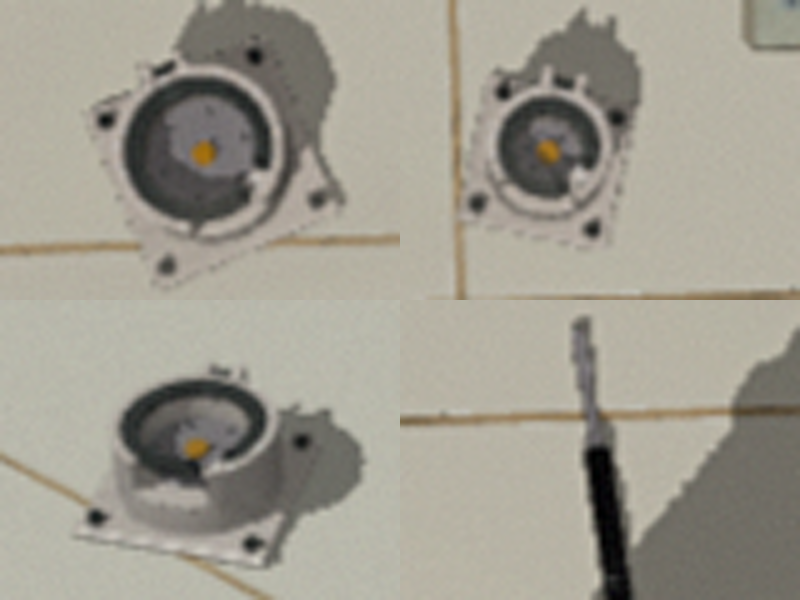

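```bash
cat >> h.py <<'E'
def row(p,yaw,pitch=0.,st=None):
    """tool-frame shift (cm) and turn to put TCP at p, tool x heading yaw, pointing down, tip raised by pitch"""
    st=st or arm.observe(); R0=R.from_rotvec(st['ee_rot'])
    Rt=R.from_euler('z',yaw)*R.from_euler('y',-pitch)*R.from_rotvec([np.pi,0,0])
    return np.round(R0.inv().apply(np.array(p)-st['position'])*100,2),np.round((R0.inv()*Rt).as_rotvec(),3)
E
python3 - <<'E'
from h import *
print(row([.455,-.225,.2],.065)); print(imaging.camera_params("wrist"))
E
```

```text
(array([ 32.07, -23.11,   4.33]), array([-0.001,  0.   ,  0.363]))
{'fx': 348.09978955455466, 'fy': 348.09978955455466, 'cx': 278.9596844740248, 'cy': 209.05356610961212, 'hand_eye': array([[-6.40662523e-04, -9.51238376e-01, -3.08456060e-01,
         8.32828901e-02],
       [ 9.99999720e-01, -7.28388971e-04,  1.69259759e-04,
        -1.03925696e-03],
       [-3.85682371e-04, -3.08455865e-01,  9.51238577e-01,
        -1.42748250e-01],
       [ 0.00000000e+00,  0.00000000e+00,  0.00000000e+00,
         1.00000000e+00]])}
```

jog_arm([
  {"fingers": -1,"xyz": [32,-23,4.3],"angular": [0,0,0.36]},
  {"fingers": -1,"xyz": [32,-23,4.3],"angular": [0,0,0.36]},
  {"fingers": -1,"xyz": [32,-23,4.3],"angular": [0,0,0.36]},
  {"fingers": -1,"xyz": [32,-23,4.3],"angular": [0,0,0.36]},
  {"fingers": -1,"xyz": [32,-23,4.3],"angular": [0,0,0.36]},
  {"fingers": -1,"xyz": [32,-23,4.3],"angular": [0,0,0.36]},
  {"fingers": -1,"xyz": [32,-23,4.3],"angular": [0,0,0.36]},
  {"fingers": -1,"xyz": [32,-23,4.3],"angular": [0,0,0.36]},
  {"fingers": -1,"xyz": [32,-23,4.3],"angular": [0,0,0.36]},
  {"fingers": -1,"xyz": [32,-23,4.3],"angular": [0,0,0.36]},
])

```text
clock: 1.35
position: [0.4543, -0.2282, 0.2008]
ee_rot: [3.139, 0.102, -0.0]
force: [-1.2, 1.3, -0.1]
width: 1.0
```

Run:
```python
from h import *
st=arm.observe(); im=imaging.get_image("wrist")[...,::-1]; cv2.imwrite("pics/w1.png",im)
print(st['clock'],st['position'],st['ee_rot'])
c=cam("wrist",st)
m=(im.max(2)<30).astype(np.uint8)
n,l,s,ce=cv2.connectedComponentsWithStats(m)
for i in range(1,n):
    if s[i,4]>150:
        r=cv2.minAreaRect(cv2.findContours((l==i).astype(np.uint8),0,2)[0][0]); print(s[i],r); print(ray(c,cv2.boxPoints(r),.016).round(4).tolist())
```

```text
1.35 [ 0.45430763 -0.22816989  0.20078126] [ 3.13939903e+00  1.02404218e-01 -3.50127194e-04]
[527  24  33  60 177] ((543.670166015625, 53.88796615600586), (4.144936561584473, 67.09330749511719), 30.068584442138672)
[[0.5631, -0.4387, 0.016], [0.6102, -0.454, 0.016], [0.6089, -0.4576, 0.016], [0.5616, -0.4424, 0.016]]
[271 119  14  92 939] ((277.4614562988281, 164.55435180664062), (91.15425872802734, 11.236005783081055), 88.47246551513672)
[[0.5167, -0.216, 0.016], [0.5176, -0.2262, 0.016], [0.4305, -0.2344, 0.016], [0.4294, -0.2234, 0.016]]
[  134   255   426   118 12019] ((350.178955078125, 306.8677978515625), (428.6541442871094, 109.2295913696289), 6.960962772369385)
[[0.2722, -0.073, 0.016], [0.4037, -0.0949, 0.016], [0.3736, -0.541, 0.016], [0.2307, -0.5718, 0.016]]
[    0   276   560   144 30829] ((279.5, 347.5), (143.0, 559.0), 90.0)
[[0.3381, 0.0597, 0.016], [0.376, -0.5288, 0.016], [0.1823, -0.5905, 0.016], [0.1382, 0.0956, 0.016]]
```

View pics/w1.png

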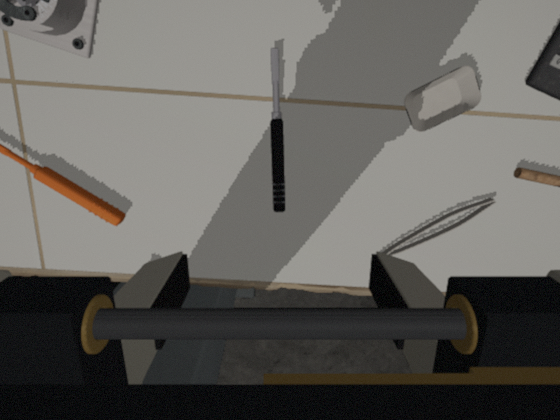

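The wrist view shows the black-handled pick at (278,165) with its blade at (276,70). The orange one at (80,195) is the decoy. Its centre is at about (0.474,-0.225), yaw 0.09.

Run:
```python
from h import *
print(row([.452,-.227,.06],.0894),row([.452,-.227,.0195],.0894))
```

```text
(array([-0.23, -0.12, 14.08]), array([ 0.   ,  0.   , -0.024])) (array([-0.23, -0.12, 18.13]), array([ 0.   ,  0.   , -0.024]))
```

jog_arm([
  {"fingers": -1,"xyz": [-0.23,-0.12,6],"angular": [0,0,-0.024]},
  {"fingers": -0.3,"xyz": [-0.23,-0.12,11],"angular": [0,0,-0.024]},
  {"fingers": -0.3,"xyz": [-0.23,-0.12,15],"angular": [0,0,-0.024]},
  {"fingers": -0.3,"xyz": [-0.23,-0.12,17],"angular": [0,0,-0.024]},
  {"fingers": -0.3,"xyz": [-0.23,-0.12,18],"angular": [0,0,-0.024]},
  {"fingers": -0.3,"xyz": [-0.23,-0.12,18.1],"angular": [0,0,-0.024]},
  {"fingers": -0.3,"xyz": [-0.23,-0.12,18.1],"angular": [0,0,-0.024]},
])

```text
clock: 2.28
position: [0.4532, -0.2261, 0.0205]
ee_rot: [3.138, 0.143, 0.002]
force: [0.0, 0.5, -0.3]
width: 0.65
```

Run:
```python
from h import *
print(row([.452,-.227,.0195],.0894))
```

```text
(array([-0.13,  0.08,  0.1 ]), array([ 0.001, -0.001,  0.002]))
```

jog_arm([
  {"fingers": 1,"xyz": [0,0,0.1],"angular": [0,0,0]},
  {"fingers": 1,"xyz": [0,0,0.1],"angular": [0,0,0]},
  {"fingers": 1,"xyz": [0,0,0.1],"angular": [0,0,0]},
  {"fingers": 1,"xyz": [0,0,0.1],"angular": [0,0,0]},
  {"fingers": 1,"xyz": [0,0,0.1],"angular": [0,0,0]},
  {"fingers": 1,"xyz": [0,0,0.1],"angular": [0,0,0]},
], grip_force=50)

```text
clock: 3.02
position: [0.4527, -0.2257, 0.0187]
ee_rot: [3.138, 0.144, -0.0]
force: [-1.1, -0.9, 1.1]
width: 0.126
```

Run:
```python
from h import *
for z in(.1,.16): print(row([.40,.14,z],.40))
```

```text
(array([ -1.9 , -36.9 ,  -8.13]), array([ 0.   ,  0.   , -0.308]))
(array([ -1.9 , -36.9 , -14.13]), array([ 0.   ,  0.   , -0.308]))
```

Run:
```python
from h import *
print(row([.47,.132,.16],.40))
```

```text
(array([  5.  , -35.46, -14.13]), array([ 0.   ,  0.   , -0.308]))
```

jog_arm([
  {"fingers": 1,"xyz": [0,0,-5],"angular": [0,0,0]},
  {"fingers": 1,"xyz": [0,-4,-10],"angular": [0,0,-0.05]},
  {"fingers": 1,"xyz": [1,-9,-14],"angular": [0,0,-0.1]},
  {"fingers": 1,"xyz": [2,-14.5,-14.1],"angular": [0,0,-0.15]},
  {"fingers": 1,"xyz": [3,-20,-14.1],"angular": [0,0,-0.2]},
  {"fingers": 1,"xyz": [4,-26,-14.1],"angular": [0,0,-0.25]},
  {"fingers": 1,"xyz": [5,-31,-14.1],"angular": [0,0,-0.3]},
  {"fingers": 1,"xyz": [5,-34,-14.1],"angular": [0,0,-0.308]},
  {"fingers": 1,"xyz": [5,-35.5,-14.1],"angular": [0,0,-0.308]},
  {"fingers": 1,"xyz": [5,-35.5,-14.1],"angular": [0,0,-0.308]},
  {"fingers": 1,"xyz": [5,-35.5,-14.1],"angular": [0,0,-0.308]},
])

```text
clock: 4.4
position: [0.4701, 0.1307, 0.1596]
ee_rot: [3.079, 0.62, -0.001]
force: [-0.2, -0.7, 0.5]
width: 0.129
```

Run:
```python
from h import *
st=arm.observe(); im=imaging.get_image("wrist")[...,::-1]; cv2.imwrite("pics/w2.png",im)
np.save("w2.npy",np.r_[st['position'],st['ee_rot']]); print(st['position'],st['ee_rot'])
cv2.imwrite("pics/w2b.png",cv2.resize(cv2.convertScaleAbs(im[0:240,120:440],alpha=1.3),(800,600),interpolation=cv2.INTER_CUBIC))
```

```text
[0.47006449 0.1307087  0.15958901] [ 3.07883601e+00  6.20272532e-01 -7.19707219e-04]
```

View pics/w2b.png

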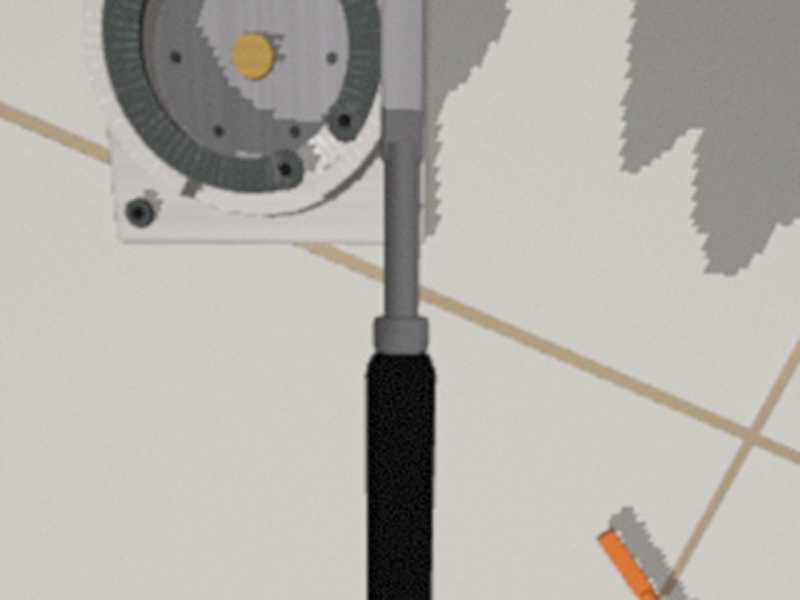

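The crop shows the wide ring's gap at crop (320,140). Its free end is at (288,168) and its band crosses the slot, which runs from about (190,185) to (330,150). The foot's front edge is nearly level, so the yaw is already close. The slot looks open at the top.

Run:
```python
from h import *
v=np.load("w2.npy"); st=dict(position=v[:3],ee_rot=v[3:]); c=cam("wrist",st)
im=cv2.imread("pics/w2.png"); g=cv2.cvtColor(im,cv2.COLOR_BGR2GRAY).astype(int)
q=lambda x,y:(120+x/2.5-.3,y/2.5-.3)
A=ray(c,[q(122,240),q(385,243),q(113,150)],.006); print(A)
d=A[1]-A[0]; yawf=np.arctan2(d[0],-d[1]); print("yaw foot",yawf, "tool",2*np.arctan2(v[4],v[3]))
e=np.array([np.cos(yawf),np.sin(yawf)]); n=np.array([-e[1],e[0]])
ctr=A[0,:2]+.05*e-.05*n; print("centre from foot corner",ctr)
# dark ring fit at z=.044
m=((g<95)).astype(np.uint8); m[:, :150]=0; m[:,270:]=0; m[90:]=0
k=cv2.connectedComponentsWithStats(m); i=1+np.argmax(k[2][1:,4]); ys,xs=np.where(k[1]==i)
pts=ray(c,np.c_[xs,ys],.044)[:,:2]
h=cv2.convexHull(pts.astype(np.float32))[:,0]; cc=ctr.copy()
from scipy.optimize import least_squares
h=h[(h-ctr)@n>-.02]; h=h[((h-ctr)@e<.02)]
r=least_squares(lambda p:np.hypot(*(h-p[:2]).T)-p[2],[*ctr,.0365],loss='soft_l1',f_scale=.001); print("ring fit",r.x,len(h))
# pick axis at its height, dark handle / blade in pixels
P=ray(c,[q(400,240),q(400,500)],v[2]-.0107); print("pick",P)
E=ray(c,[q(288,168)],.044)[0,:2]; print("end hole rel centre e,n",(E-ctr)@e,(E-ctr)@n,(E-r.x[:2])@e,(E-r.x[:2])@n)
```

```text
[[0.51222121 0.24618307 0.006     ]
 [0.54427232 0.16733741 0.006     ]
 [0.53693498 0.25675041 0.006     ]]
yaw foot 0.3861010358989299 tool 0.3976044074966666
centre from foot corner [0.5773694  0.21869282]
ring fit [0.57475302 0.22071799 0.03612771] 19
pick [[0.54674754 0.1635945  0.14888901]
 [0.50486726 0.14600524 0.14888901]]
end hole rel centre e,n -0.030524630867797078 -0.008772570117522712 -0.02886349967284552 -0.011633926357035867
```

```bash
cat >> h.py <<'E'
C=np.array([.5755,.2198]); YAW=.39; EV=np.array([np.cos(YAW),np.sin(YAW)])
def tip(d,zb,pitch=0):  # pick tip d outward of chamber centre, blade height zb
    return row([*(C-(d+.1263)*EV),zb+.0107],YAW)
E
python3 - <<'E'
from h import *
print(tip(.065,.0335))
E
```

```text
(array([-5.95, -4.29, 11.54]), array([0.001, 0.001, 0.007]))
```

jog_arm([
  {"fingers": 1,"xyz": [-4,-2,0],"angular": [0,0,0.007]},
  {"fingers": 1,"xyz": [-5.95,-4.3,3],"angular": [0,0,0.007]},
  {"fingers": 1,"xyz": [-5.95,-4.3,7],"angular": [0,0,0.007]},
  {"fingers": 1,"xyz": [-5.95,-4.3,10],"angular": [0,0,0.007]},
  {"fingers": 1,"xyz": [-5.95,-4.3,11.5],"angular": [0,0,0.007]},
  {"fingers": 1,"xyz": [-5.95,-4.3,11.5],"angular": [0,0,0.007]},
  {"fingers": 1,"xyz": [-5.95,-4.3,11.5],"angular": [0,0,0.007]},
  {"fingers": 1,"xyz": [-5.95,-4.3,11.5],"angular": [0,0,0.007]},
])

```text
clock: 5.45
position: [0.399, 0.1488, 0.0455]
ee_rot: [-3.081, -0.612, -0.002]
force: [-0.4, 0.4, -0.1]
width: 0.129
```

Run:
```python
from h import *
st=arm.observe(); im=imaging.get_image("wrist")[...,::-1]; cv2.imwrite("pics/w3.png",im)
s=imaging.get_image("side")[...,::-1]
print(st['position'],tip(.065,.0335),tip(.02,.0335))
a=cv2.resize(im[0:225,180:400],(440,450),interpolation=cv2.INTER_CUBIC)
b=cv2.resize(s[140:252,150:240],(360,450),interpolation=cv2.INTER_CUBIC)
cv2.imwrite("pics/w3b.png",cv2.convertScaleAbs(np.hstack([a,b]),alpha=1.4))
c=cam("wrist",st); print(proj(c,[[*(C-.065*EV),.0335],[*(C-.032*EV),.044],[*(C-.042*EV),.044]]))
c=cam("side"); print(proj(c,[[*(C-.065*EV),.0335],[*(C-.032*EV),.044]]))
```

```text
[0.39902881 0.14883312 0.04547044] (array([-0.1 ,  0.16,  0.11]), array([ 0.   , -0.001,  0.002])) (array([4.4 , 0.17, 0.12]), array([ 0.   , -0.001,  0.002]))
[[ 285.76077616  -17.97401539]
 [ 287.11516614 -143.78008053]
 [ 286.85980055 -106.32302993]]
[[208.94965519 191.08845937]
 [213.36043433 179.20967386]]
```

View pics/w3b.png

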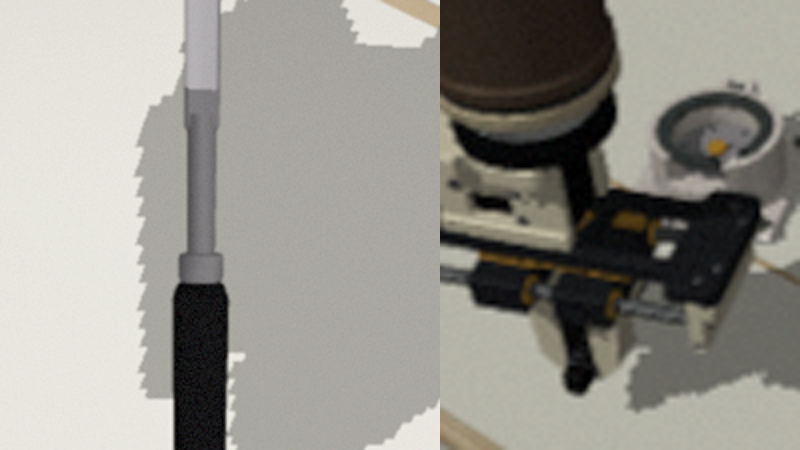

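jog_arm([
  {"fingers": 1,"xyz": [0,0.17,0.12],"angular": [0,0,0]},
  {"fingers": 1,"xyz": [0.7,0.17,0.12],"angular": [0,0,0]},
  {"fingers": 1,"xyz": [1.4,0.17,0.12],"angular": [0,0,0]},
  {"fingers": 1,"xyz": [2.0,0.17,0.12],"angular": [0,0,0]},
  {"fingers": 1,"xyz": [2.5,0.17,0.12],"angular": [0,0,0]},
  {"fingers": 1,"xyz": [2.5,0.17,0.12],"angular": [0,0,0]},
])

```text
clock: 6.3
position: [0.4225, 0.1571, 0.0435]
ee_rot: [-3.081, -0.613, -0.0]
force: [-0.2, 0.8, -0.2]
width: 0.123
```

Run:
```python
from h import *
v=arm.observe(); print(v['force'],tip(.02,.0335))
im=imaging.get_image("wrist"); c=cam("wrist",v); 
B=ray(c,[[281,45]],.0352)[0,:2]-C; print("blade start outward, lateral",-B@EV,B@np.array([-EV[1],EV[0]]))
```

```text
[-0.20240158  0.818589   -0.20118349] (array([ 1.9 ,  0.02, -0.07]), array([-0.   , -0.   ,  0.003]))
blade start outward, lateral 0.06278081218874222 0.0005911808368037803
```

Run:
```python
from h import *
st=dict(position=np.array([0.45430763,-0.22816989,0.20078126]),ee_rot=np.array([3.13939903,.102404218,-3.5e-4]))
c=cam("wrist",st); g=cv2.imread("pics/w1.png",0); print(g[34:60:2,270:288])
print(ray(c,[[277,39]],.010), ray(c,[[279,211]],.012), ray(c,[[278,119]],.016))
```

```text
[[148 147 149 149 150 148 149 150 147 148 149 147 148 150 148 149 148 148]
 [149 149 148 148 148 149 149 149 149 149 149 149 149 150 150 148 149 150]
 [147 149 148 149 148 150 150 149 148 149 148 139 134 133 142 149 150 148]
 [148 148 149 149 140 134 134 133 120 109 108 104 105 119 139 149 150 149]
 [149 149 150 148 128 108 103 106 106 106 105 106 107 135 148 149 149 149]
 [149 147 150 150 130 107 105 105 106 105 106 105 107 134 149 150 150 150]
 [149 147 148 150 130 107 105 105 105 105 106 107 108 133 150 150 149 149]
 [136 118 111 106 103  98  98  96 100 105 107 104 107 133 149 149 150 149]
 [130 115 113 114 114 112 114 106  95  98 106 104 106 132 151 149 149 150]
 [132 113 116 113 114 114 112 105  96  98 104 105 108 134 149 148 148 149]
 [130 111 114 116 112 115 109 105  96 100 107 107 108 133 149 150 149 150]
 [131 113 116 115 112 114 111 106 100 100 106 106 119 141 150 150 150 149]
 [133 114 114 116 112 113 109 107  95  97 104 110 132 149 150 150 150 150]]
[[ 0.58436305 -0.21721422  0.01      ]] [[ 0.42795696 -0.22907403  0.012     ]] [[ 0.51745811 -0.22236511  0.016     ]]
```

jog_arm([
  {"fingers": 1,"xyz": [0.6,0.02,-0.06],"angular": [0,0,0]},
  {"fingers": 1,"xyz": [1.3,0.02,-0.06],"angular": [0,0,0]},
  {"fingers": 1,"xyz": [1.9,0.02,-0.06],"angular": [0,0,0]},
  {"fingers": 1,"xyz": [1.9,0.02,-0.06],"angular": [0,0,0]},
  {"fingers": 1,"xyz": [1.9,0.02,-0.06],"angular": [0,0,0]},
])

```text
clock: 6.98
position: [0.4395, 0.1639, 0.044]
ee_rot: [3.081, 0.613, -0.001]
force: [0.5, -0.2, -0.1]
width: 0.126
```

Run:
```python
from h import *
v=arm.observe(); print(v['force'],tip(.02,.0335))
s=imaging.get_image("side")[...,::-1];t=imaging.get_image("top")[...,::-1]
a=cv2.resize(s[140:230,180:270],(400,400),interpolation=cv2.INTER_CUBIC)
b=cv2.resize(t[174:264,147:237],(400,400),interpolation=cv2.INTER_CUBIC)
cv2.imwrite("pics/i1.png",cv2.convertScaleAbs(np.hstack([a,b]),alpha=1.5))
```

```text
[ 0.49803145 -0.19378612 -0.13872553] (array([ 0.07, -0.  , -0.02]), array([0.   , 0.   , 0.003]))
```

View pics/i1.png

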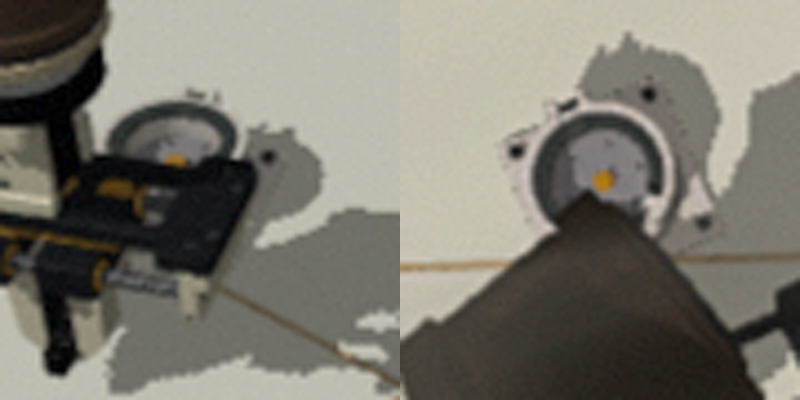

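jog_arm([
  {"fingers": 1,"xyz": [0,0,-0.4],"angular": [0,0,0]},
  {"fingers": 1,"xyz": [0,0,-0.8],"angular": [0,0,0]},
  {"fingers": 1,"xyz": [0.1,0,-1.2],"angular": [0,0,0]},
  {"fingers": 1,"xyz": [0.15,0,-1.6],"angular": [0,0,0]},
  {"fingers": 1,"xyz": [0.2,0,-2.0],"angular": [0,0,0]},
  {"fingers": 1,"xyz": [0.25,0,-2.2],"angular": [0,0,0]},
  {"fingers": 1,"xyz": [0.25,0,-2.2],"angular": [0,0,0]},
  {"fingers": 1,"xyz": [0.25,0,-2.2],"angular": [0,0,0]},
])

```text
clock: 8.07
position: [0.4422, 0.165, 0.0661]
ee_rot: [-3.081, -0.613, -0.0]
force: [0.3, -0.6, 0.0]
width: 0.119
```

Run:
```python
from h import *
v=arm.observe(); print(v['force'],v['ft_torque'],tip(.02,.0335))
im=imaging.get_image("wrist")[...,::-1]
s=imaging.get_image("side")[...,::-1];t=imaging.get_image("top")[...,::-1]
a=cv2.resize(s[140:230,180:270],(400,400),interpolation=cv2.INTER_CUBIC)
b=cv2.resize(im[0:210,170:380],(400,400),interpolation=cv2.INTER_CUBIC)
cv2.imwrite("pics/i2.png",cv2.convertScaleAbs(np.hstack([a,b]),alpha=1.5))
```

```text
[ 0.26072788 -0.59627152  0.01007712] [-0.04409604  0.00847625 -0.04163623] (array([-0.22, -0.  ,  2.19]), array([-0.   , -0.   ,  0.003]))
```

View pics/i2.png

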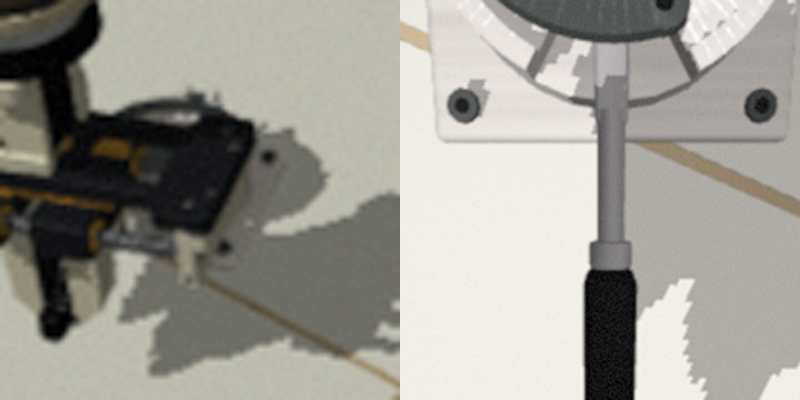

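Ring up: the right-hand wrist view has the blade going under the lifted band at (610,50), and the side view shows the ring tilted at (165,105). Next I'll continue along the arc.

jog_arm([
  {"fingers": 1,"xyz": [0.15,0,-0.5],"angular": [0,0,0]},
  {"fingers": 1,"xyz": [0.4,0,-1.0],"angular": [0,0,0]},
  {"fingers": 1,"xyz": [0.6,0,-1.4],"angular": [0,0,0]},
  {"fingers": 1,"xyz": [0.9,0,-1.9],"angular": [0,0,0]},
  {"fingers": 1,"xyz": [1.2,0,-2.4],"angular": [0,0,0]},
  {"fingers": 1,"xyz": [1.5,0,-2.8],"angular": [0,0,0]},
  {"fingers": 1,"xyz": [1.8,0,-3.2],"angular": [0,0,0]},
  {"fingers": 1,"xyz": [2.1,0,-3.5],"angular": [0,0,0]},
  {"fingers": 1,"xyz": [2.1,0,-3.5],"angular": [0,0,0]},
  {"fingers": 1,"xyz": [2.1,0,-3.5],"angular": [0,0,0]},
])

```text
clock: 9.48
position: [0.4615, 0.173, 0.1011]
ee_rot: [-3.081, -0.613, -0.0]
force: [-0.4, 0.2, -1.1]
width: 0.124
```

Run:
```python
from h import *
v=arm.observe(); print(v['force'],v['ft_torque'],tip(.02,.0335))
im=imaging.get_image("wrist")[...,::-1]
s=imaging.get_image("side")[...,::-1]
a=cv2.resize(s[120:230,170:280],(400,400),interpolation=cv2.INTER_CUBIC)
b=cv2.resize(im[0:210,170:380],(400,400),interpolation=cv2.INTER_CUBIC)
cv2.imwrite("pics/i3.png",cv2.convertScaleAbs(np.hstack([a,b]),alpha=1.5))
```

```text
[-0.41396948  0.21389128 -1.07234741] [ 0.03689114  0.01431772 -0.00729681] (array([-2.31,  0.  ,  5.69]), array([-0.   , -0.   ,  0.003]))
```

View pics/i3.png

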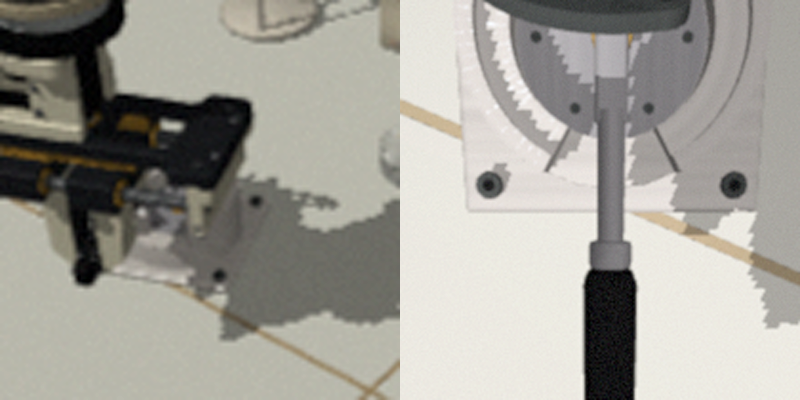

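jog_arm([
  {"fingers": 1,"xyz": [0,0,0.4],"angular": [0,0,0]},
  {"fingers": 1,"xyz": [-0.4,0,0.8],"angular": [0,0,0]},
  {"fingers": 1,"xyz": [-1.5,0,1.0],"angular": [0,0,0]},
  {"fingers": 1,"xyz": [-3,0,1.0],"angular": [0,0,0]},
  {"fingers": 1,"xyz": [-5,0,1.0],"angular": [0,0,0]},
  {"fingers": 1,"xyz": [-7,0,1.0],"angular": [0,0,0]},
  {"fingers": 1,"xyz": [-8.5,0,1.0],"angular": [0,0,0]},
  {"fingers": 1,"xyz": [-8.5,0,0],"angular": [0,0,0]},
  {"fingers": 1,"xyz": [-8.5,0,-3],"angular": [0,0,0]},
  {"fingers": 1,"xyz": [-8.5,0,-4],"angular": [0,0,0]},
  {"fingers": 1,"xyz": [-8.5,0,-4],"angular": [0,0,0]},
])

```text
clock: 10.95
position: [0.3839, 0.1408, 0.1418]
ee_rot: [-3.081, -0.612, -0.004]
force: [-0.2, 0.3, -1.1]
width: 0.121
```

Run:
```python
from h import *
print(row([.4527,-.2257,.10],.0894))
im=imaging.get_image("wrist")[...,::-1]
s=imaging.get_image("side")[...,::-1]
a=cv2.resize(s[120:230,170:280],(400,400),interpolation=cv2.INTER_CUBIC)
b=cv2.resize(im[0:210,170:380],(400,400),interpolation=cv2.INTER_CUBIC)
cv2.imwrite("pics/i4.png",cv2.convertScaleAbs(np.hstack([a,b]),alpha=1.5))
```

```text
(array([-7.66, 36.49,  4.17]), array([-0.   , -0.002,  0.303]))
```

View pics/i4.png

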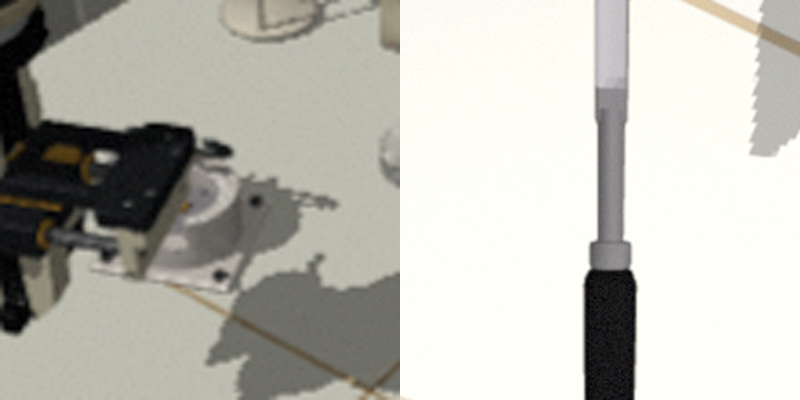

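The ring stays up, with its edge at (215,150) and its shadow unchanged. Next I'll carry the pick back to its clear spot.

jog_arm([
  {"fingers": 1,"xyz": [-1,5,0],"angular": [0,0,0.05]},
  {"fingers": 1,"xyz": [-2,10,0],"angular": [0,0,0.1]},
  {"fingers": 1,"xyz": [-3,15.5,0],"angular": [0,0,0.15]},
  {"fingers": 1,"xyz": [-4,21,0],"angular": [0,0,0.2]},
  {"fingers": 1,"xyz": [-5,26,0],"angular": [0,0,0.25]},
  {"fingers": 1,"xyz": [-6.5,31,1],"angular": [0,0,0.3]},
  {"fingers": 1,"xyz": [-7.6,35,3],"angular": [0,0,0.3]},
  {"fingers": 1,"xyz": [-7.6,36.5,4.2],"angular": [0,0,0.3]},
  {"fingers": 1,"xyz": [-7.6,36.5,4.2],"angular": [0,0,0.3]},
  {"fingers": 1,"xyz": [-7.6,36.5,4.2],"angular": [0,0,0.3]},
])

```text
clock: 12.3
position: [0.4525, -0.2241, 0.0991]
ee_rot: [-3.137, -0.149, 0.001]
force: [-0.6, 1.4, 0.0]
width: 0.127
```

Run:
```python
from h import *
print(row([.4527,-.2257,.0192],.0894))
```

```text
(array([0.01, 0.17, 7.99]), array([-0.001,  0.   ,  0.005]))
```

jog_arm([
  {"fingers": 1,"xyz": [0,0,3],"angular": [0,0,0]},
  {"fingers": 1,"xyz": [0,0,5.5],"angular": [0,0,0]},
  {"fingers": 1,"xyz": [0,0,7],"angular": [0,0,0]},
  {"fingers": 1,"xyz": [0,0,7.7],"angular": [0,0,0]},
  {"fingers": 1,"xyz": [0,0,7.95],"angular": [0,0,0]},
  {"fingers": 1,"xyz": [0,0,7.95],"angular": [0,0,0]},
  {"fingers": 1,"xyz": [0,0,7.95],"angular": [0,0,0]},
])

```text
clock: 13.18
position: [0.4528, -0.226, 0.0202]
ee_rot: [3.138, 0.145, 0.001]
force: [-0.4, 0.3, 0.1]
width: 0.127
```

jog_arm([
  {"fingers": 1,"xyz": [0,0,0.1],"angular": [0,0,0]},
  {"fingers": 1,"xyz": [0,0,0.1],"angular": [0,0,0]},
  {"fingers": -0.3,"xyz": [0,0,0.1],"angular": [0,0,0]},
  {"fingers": -0.3,"xyz": [0,0,0.1],"angular": [0,0,0]},
  {"fingers": -0.3,"xyz": [0,0,0.1],"angular": [0,0,0]},
  {"fingers": -0.3,"xyz": [0,0,0.1],"angular": [0,0,0]},
  {"fingers": -0.3,"xyz": [0,0,-2],"angular": [0,0,0]},
  {"fingers": -0.3,"xyz": [0,0,-6],"angular": [0,0,0]},
  {"fingers": -0.3,"xyz": [-4,0,-12],"angular": [0,0,0]},
  {"fingers": -0.3,"xyz": [-8,0,-17],"angular": [0,0,0]},
  {"fingers": -0.3,"xyz": [-8,0,-17],"angular": [0,0,0]},
  {"fingers": -0.3,"xyz": [-8,0,-17],"angular": [0,0,0]},
])

```text
clock: 14.68
position: [0.3731, -0.2335, 0.1899]
ee_rot: [3.137, 0.145, 0.002]
force: [0.8, 0.6, -1.0]
width: 0.651
```

Run:
```python
from h import *
s=imaging.get_image("side")[...,::-1]; t=imaging.get_image("top")[...,::-1]; w=imaging.get_image("wrist")[...,::-1]
f=lambda im,x,y,ww,h:cv2.resize(cv2.convertScaleAbs(im[y:y+h,x:x+ww],alpha=1.5),(400,300),interpolation=cv2.INTER_CUBIC)
cv2.imwrite("pics/f.png",np.vstack([np.hstack([f(s,180,130,160,120),f(t,150,165,160,120)]),np.hstack([f(w,0,0,560,420),f(s,270,220,160,120)])]))
```

```text
(no output)
```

View pics/f.png

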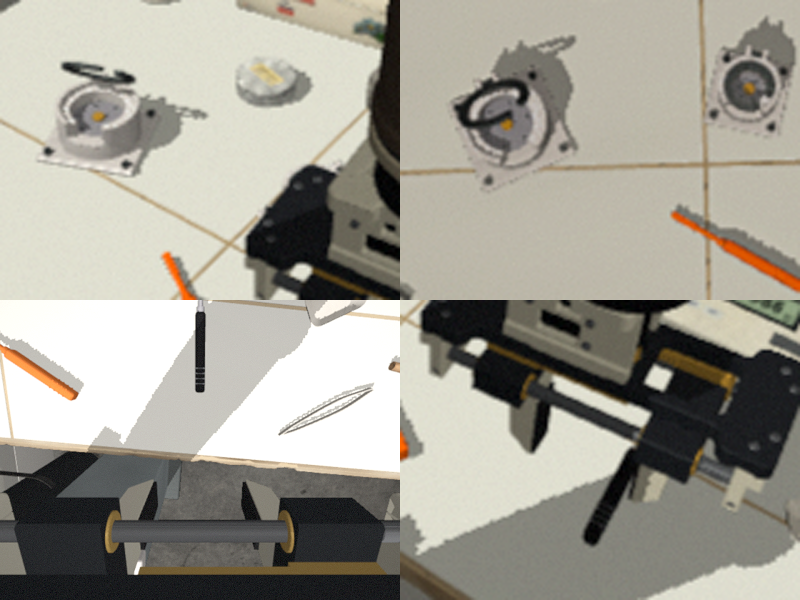

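The final views show the wide ring standing open at top crop (490,105), the narrow ring flat at (748,88), and the pick lying on bare tile clear of the gripper. I'll do one numeric angle check before handing in.

Run:
```python
from h import *
pin=np.r_[C+.043*EV,.042]; n=np.array([-EV[1],EV[0],0]); u=np.r_[-EV,0]
for th in (30,40,45,50,60):
    a=np.radians(th); X=pin+.079*(np.cos(a)*u+np.sin(a)*np.array([0,0,1]))
    print(th,((proj(cam("top"),X)-[150,165])*2.5).round(),((proj(cam("side"),X)-[180,130])*2.5).round())
v=arm.observe(); print(v['clock'],np.abs(v['dq']).max())
```

```text
30 [[107. 139.]] [[82. 88.]]
40 [[102. 129.]] [[83. 74.]]
45 [[ 99. 124.]] [[84. 67.]]
50 [[ 96. 118.]] [[86. 60.]]
60 [[ 90. 106.]] [[89. 46.]]
14.825 0.006225779266661865
```

```bash
python3 -c "
from cell import job; print(job.sign_off())"
```

```text
the job is handed in; nothing more can be done
None
```

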